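Change over two push-pull slide valves

TASK

Change the gas supply over from the blue valve to the yellow one: first push the blue knob, which stands out, fully home, and only then pull the yellow knob fully out to its stop, so that both are never open together. Leave the vial, beaker and wash bottle standing where they are.

Things in the scene. Friction and masses are not known exactly. Their poses are not given: they have to be found in the camera images.
- blue_valve: Blue slide valve, fixed: grey block 50 x 64 mm, 78 mm tall, on a plate 75 x 150 x 8 mm, a copper pipe elbow each side (60 mm from the middle, 54 mm high), blue disc on its front. Origin on the worktop under the block's middle, z up. Front face at x = -25 mm, brass gland (24 mm across) to x = -33 mm; the knob comes out along -x, its axis 53 mm above the worktop.
- blue_knob (a joint): How far the blue knob is out, in m: 0 = fully home (shut), 0.035 = fully out at its stop (open). Slides along the valve's x (out is -x) with about 2 N of friction. A detent holds it at each end: about 7 N to leave an end; over the last 4 mm it is drawn into the end by itself; in between it stays where left.
- blue_knob_head (a point): Centre of the blue knob's round head, 36 mm across, 18 mm long (along x), on a bare steel shaft 10 mm in diameter; moves with the knob. In the valve's frame: x = -75 mm when home, -110 mm when out, y = 0, z = 53 mm; same axes. At home 33 mm of bare shaft lie between head and gland: fingers can drop astride the shaft and hook behind the head.
- yellow_valve: Yellow slide valve, fixed: grey block 50 x 64 mm, 78 mm tall, on a plate 75 x 150 x 8 mm, a copper pipe elbow each side (60 mm from the middle, 54 mm high), yellow disc on its front. Origin on the worktop under the block's middle, z up. Front face at x = -25 mm, brass gland (24 mm across) to x = -33 mm; the knob comes out along -x, its axis 53 mm above the worktop.
- yellow_knob (a joint): How far the yellow knob is out, in m: 0 = fully home (shut), 0.035 = fully out at its stop (open). Slides along the valve's x (out is -x) with about 2 N of friction. A detent holds it at each end: about 7 N to leave an end; over the last 4 mm it is drawn into the end by itself; in between it stays where left.
- yellow_knob_head (a point): Centre of the yellow knob's round head, 36 mm across, 18 mm long (along x), on a bare steel shaft 10 mm in diameter; moves with the knob. In the valve's frame: x = -75 mm when home, -110 mm when out, y = 0, z = 53 mm; same axes. At home 33 mm of bare shaft lie between head and gland: fingers can drop astride the shaft and hook behind the head.
- vial: White-capped glass vial standing loose between the valves, 23 mm in diameter, 56 mm tall; origin at the centre of its underside, z along its axis.
- beaker: Small clear beaker standing loose between the valves, 53 mm in diameter, 71 mm tall; origin at the centre of its underside, z along its axis.
- wash_bottle: White wash bottle with a red cap and a bent spout, standing loose behind the beaker, 63 x 103 mm, 186 mm tall; origin at the centre of its underside, z along its axis.
Mind the look-alikes: they are no part of the job. Of the things that look like the vial, take the one that is farthest to the robot's right at the start.

How it is judged:
By the outcome, as a careful person would: the job done as asked, in the order asked, and still so for the second after the job is handed in, with the robot touching nothing.
It also fails if it takes over 45 s, if anything falls off the work surface, if the arm or the gripper's body presses on something with over 40 N, if the wrist force passes 120 N, or if a joint passes its speed limit or range.

ROBOT

A 6-joint arm with a two-finger parallel gripper is mounted at the origin on a cart in front of the work surface, level with it; the furniture and walls round the work are solid. World frame = base frame: x ahead of the robot, y to its left, z up, the work surface at z = 0. Lengths are in mm, angles in rad, forces in N, time in s.
With the tool pointing down it reaches from about 350 to 775 mm from the base axis. Payload 7.3 kg.
Tool frame: the origin (TCP) lies midway between the tips of the shut fingers; the grasp point (between the pads) lies 19 mm behind it (bot.hold_point_z is the distance from the TCP to the grasp point, in mm); z points along the fingers, y is the direction in which the jaws open and shut (so a half turn about z gives the same grasp; the last joint's range is limited). The gripper opens to 92 mm and grips with 3 to 60 N. Pads are 19 mm wide; open, the fingers measure 130 mm over their backs; the gripper's body (75 mm by 190 mm) begins 47 mm behind the grasp point.
Start: joints at [-1.348, 0.342, 1.524, -0, 1.275, -0.146], TCP at [189.284, -489.711, 226.741] pointing down, gripper open.
Joint ranges: [-2.53, 2.53], [-0.77, 2.02], [0.04, 2.7], [-1, 4.14], [0.28, 2.66], [-3.11, 3.11]. Speed limits (rad/s): [2.57, 2.57, 3.14, 3.14, 3.14, 3.14].

INTERFACE

Orientations are given as [roll, pitch, yaw] about the fixed x, y, z axes, in that order (R = Rz(yaw) Ry(pitch) Rx(roll)).
In Python, from plant import bot gives the robot as it stands.
- The arm moves only by the tool servo_tool, never from a script. Its argument "series" is a list of rows, each a list of 5 numbers: the opening, from 0 (shut) to 1 (fully open), then the shift along the tool's x, y, z each as a share of 50 mm, from -1 to 1, then the turn about the tool's z as a share of 90 degrees, from -1 to 1. In form: [[gripper, tx, ty, tz, spin], ...]. A call has 1 to 20 rows; each row shifts and turns the commanded pose from where the row before left it, along the tool's axes as they then stand; what a row does not reach is not made up. A row lasts 1/8 s, in which the tool goes at most 62.5 mm and 10.7 degrees, less where a joint would pass 70% of its speed; a pose out of reach is approached as far as the arm can. A call with a number of a shift or a turn outside -1 to 1 is refused whole. A call with a gripper value outside its range is refused whole. The fingers move at their own pace and stop on an object; the grip force is fixed at half the most. Time passes only in rows, so rows that do not move let the fingers close. It gives the time, the measured TCP pose, the force and the opening at its end, in the units of the state.
- bot.get_obs(): the state, without advancing time (a new reading comes with each control period).
- bot.capture(name): name is "side" or "top"; returns the picture (384x512x3 uint8, red, green, blue); there is no depth.
- bot.camera_model(name): a dict with "mtx" (3x3 intrinsics, pixels), "world_from_camera" (4x4, takes a point from camera to world coordinates). Camera axes: x right, y up, looking along -z (the intrinsics and any distortion apply to the point x, -y, -z); pixel columns grow to the right and rows downward; lengths in mm; the calibration is good to about 2 mm. A picture is of the moment at which its call begins. camera_model takes no time and is no camera call.
- bot.close_job(): hands the job in, once; it reports no verdict.
Trained networks look in the newest picture that a camera, given by its name, has taken for a name from the list of things; names that differ only in an ending like _2 or _b are one class to them, and where a whole thing is asked for, a point or a joint stands for the part that bears it (a point fixed in the world has none). Each returns a list of dicts, best first, with "p" (0 to 1); they miss things now and then, are a little off and sometimes report something else, mostly with a low value. They report only what shows in the picture. A call takes as long as a camera call. They do not tell look-alikes from the thing itself.
- bot.outline_of(camera, label): "mask" (384x512 bool, what is visible of it).
- bot.pinpoint(camera, label): "point" ([x, y, z] in mm, in the coordinates of the camera as it stood for that picture, good to about 4 mm: a listed point, or the origin of a listed thing).
The state is a dict: "time": time; "joint_positions": joint angles; "dq": joint speeds; "tau": joint torques, N m; "tool_pos": TCP position; "tcp_rot": TCP orientation; "contact_force": force on the tool from outside, world axes, zero at the start; "moment": the same for the moment, N m; "grip_width": finger opening in mm.
Only numpy, scipy, OpenCV 4.12 (cv2) and the standard library are available. Lean on these libraries where they do the work, as an engineer would, in place of code of your own. Each camera call takes 0.05 s, during which the arm holds its last target.

## Working session

There is one attempt and no reset: what is moved stays moved. The work goes in short steps, Python scripts to look and compute and a tool call to move; the robot and the scene stay as the last step left them, time stands still between calls to the robot, and variables do not carry over. Pictures are saved under pics/ and viewed, and the job is handed in when it is done.

Besides the shell and the picture viewer there is one more tool, called after "Request:" by a JSON object that holds its "op" and its "data". servo_tool: Moves the arm, as the interface text tells. Shift numbers are shares of 50 mm and turn numbers shares of 90 degrees, none past 1 either way. Its arguments: {"type":"object","properties":{"series":{"type":"array"}},"required":["series"]}

```bash
mkdir -p pics
cat > h.py <<'E'
import numpy as np,cv2
from plant import bot
def cap(c,n):
    im=bot.capture(c); cv2.imwrite(f'pics/{n}.png',im[:,:,::-1]); return im
def w(c,p):
    T=np.array(bot.camera_model(c)["world_from_camera"]); return (T@np.r_[p,1])[:3]
def proj(c,P):
    m=bot.camera_model(c);T=np.linalg.inv(np.array(m["world_from_camera"]));q=T@np.r_[P,1]
    q=np.array([q[0],-q[1],-q[2]]);u=np.array(m["mtx"])@q;return u[:2]/u[2]
E
python3 - <<'E'
from h import *
for c in("top","side"):
    cap(c,c+"0")
    for l in("blue_valve","yellow_valve","blue_knob_head","yellow_knob_head","vial","beaker","wash_bottle"):
        for d in bot.pinpoint(c,l)[:3]:
            P=w(c,d["point"]);print(c,l,round(d["p"],2),P.round(),proj(c,P).round())
o=bot.get_obs();print(o)
E
```

```text
top blue_valve 0.6 [ 575. -130.   -4.] [314. 183.]
top yellow_valve 0.9 [601. 213.  -0.] [182. 176.]
top blue_knob_head 0.63 [ 463. -149.   51.] [326. 225.]
top yellow_knob_head 0.65 [527. 231.  52.] [171. 202.]
top vial 0.61 [540.  75.   2.] [236. 197.]
top vial 0.47 [382.  95.  -3.] [229. 259.]
top vial 0.43 [474.  -1.  -1.] [265. 223.]
top beaker 0.59 [616.  -1.  -2.] [264. 168.]
top wash_bottle 0.65 [724.   3.  -1.] [262. 128.]
side blue_valve 0.84 [ 574. -137.   -1.] [291. 180.]
side yellow_valve 0.57 [597. 206.   0.] [182. 269.]
side blue_knob_head 0.76 [ 470. -147.   53.] [334. 182.]
side yellow_knob_head 0.85 [528. 228.  54.] [197. 282.]
side vial 0.77 [476.  70.  -3.] [271. 258.]
side vial 0.76 [386.  90.   4.] [301. 288.]
side vial 0.71 [545.  73.  -2.] [244. 241.]
side beaker 0.93 [623.   2.  -2.] [238. 204.]
side wash_bottle 0.56 [725.  -1.   1.] [206. 182.]
{'time': 0.8, 'joint_positions': array([-1.34804676e+00,  3.41994682e-01,  1.52410133e+00,  3.14156508e-06,
        1.27543290e+00, -1.45983220e-01]), 'dq': array([ 0.00205707,  0.0007556 ,  0.00027833,  0.00139273,  0.00108958,
       -0.00089712]), 'tau': array([ 3.52074640e-04, -4.31086922e+01, -2.44461590e+01,  7.20102433e-02,
        4.80668969e-02,  3.64937179e-06]), 'tool_pos': array([ 189.25937336, -489.70846708,  226.74280445]), 'tcp_rot': array([3.14152915e+00, 6.29875805e-06, 3.68731877e-01]), 'contact_force': array([-0.16392555, -0.5577173 ,  0.42198488]), 'moment': array([ 0.00374158, -0.00979181, -0.01220477]), 'grip_width': 91.7871251741343}
```

Run:
```python
import cv2
for n in("top0","side0"):
    im=cv2.imread(f"pics/{n}.png")
    im=im[80:330,100:420]; cv2.imwrite(f"pics/{n}c.png",cv2.resize(im,None,fx=2.4,fy=2.4,interpolation=cv2.INTER_CUBIC))
```

```text
(no output)
```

View pics/top0c.png

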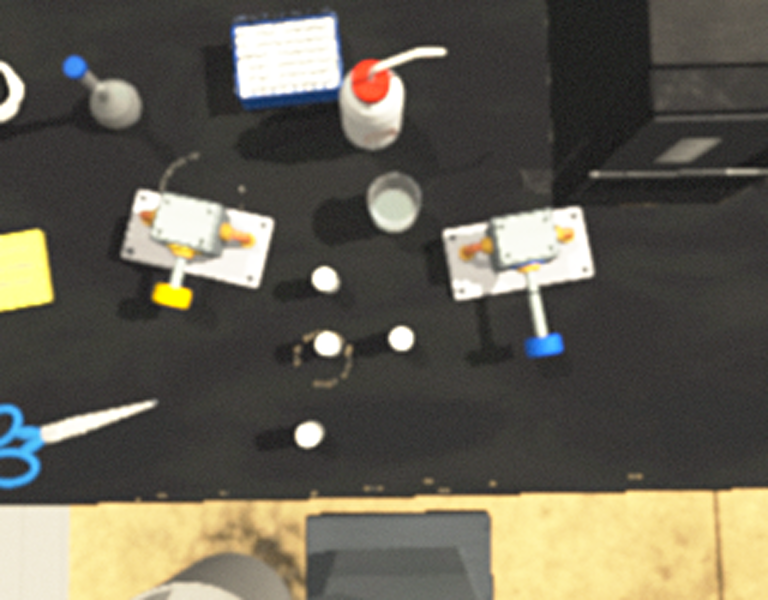

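View pics/side0c.png

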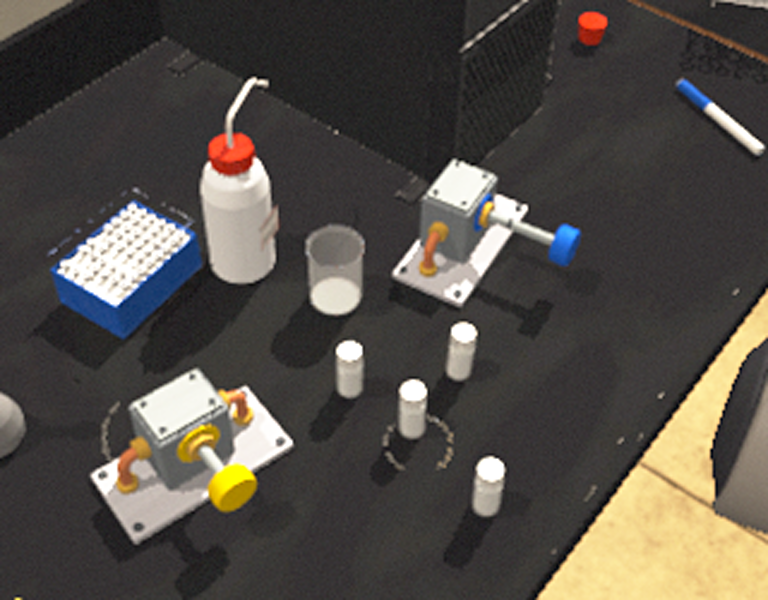

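```bash
cat >> h.py <<'E'
def unproj(c,uv,z):
    m=bot.camera_model(c);T=np.array(m["world_from_camera"]);r=np.linalg.inv(np.array(m["mtx"]))@np.r_[uv,1]
    d=T[:3,:3]@np.array([r[0],-r[1],-r[2]]);o=T[:3,3];return o+d*(z-o[2])/d[2]
E
python3 - <<'E'
from h import *
from scipy.optimize import least_squares
# crop px -> full px
f=lambda x,y:np.array([x/2.4+100,y/2.4+80])
for n,cor in (("blue",[(443,230),(582,207),(595,275),(457,300)]),("yellow",[(138,189),(274,217),(262,288),(122,258)])):
    Q=np.array([unproj("top",f(*p),8) for p in cor]);print(n,Q.round(0)[:,:2].tolist(),Q.mean(0).round(1))
    for a,b in((0,1),(3,2)):
        d=Q[a]-Q[b];print(" long",np.linalg.norm(d).round(),"yaw",np.degrees(np.arctan2(-d[0],d[1])).round(1))
# detections: head mask centroid in both views, triangulate
for n in("blue","yellow"):
    rows=[]
    for c in("top","side"):
        im=cv2.cvtColor(cv2.cvtColor(cv2.imread(f"pics/{c}0.png"),cv2.COLOR_BGR2RGB),cv2.COLOR_RGB2HSV)
        lo,hi=((100,120,60),(125,255,255)) if n=="blue" else ((20,150,80),(33,255,255))
        m=cv2.inRange(im,lo,hi)
        u0=proj(c,[466,-148,53] if n=="blue" else [527,230,53])
        k,lab,st,ce=cv2.connectedComponentsWithStats(m)
        i=1+np.argmin(np.linalg.norm(ce[1:]-u0,axis=1)+1e3*(st[1:,4]<15))
        rows.append((c,ce[i]));print(n,c,st[i],ce[i].round(1),unproj(c,ce[i],58 if c=="top" else 53).round(1))
    r=least_squares(lambda P:np.concatenate([proj(c,P)-u for c,u in rows]),[500,0,50]);print(n,r.x.round(1),r.cost)
for c in("top","side"):print(c,np.array(bot.camera_model(c)["world_from_camera"]).round(2).tolist())
E
```

```text
blue [[593.0, -53.0], [614.0, -204.0], [540.0, -215.0], [517.0, -66.0]] [ 566.  -134.5    8. ]
 long 153.0 yaw 8.1
 long 151.0 yaw 8.9
yellow [[646.0, 277.0], [611.0, 129.0], [535.0, 143.0], [571.0, 294.0]] [590.6 210.6   8. ]
 long 151.0 yaw -13.1
 long 155.0 yaw -13.5
blue top [319 218  16  11 137] [326.7 223.7] [ 465.6 -148.7   58. ]
blue side [328 173  14  18 169] [334.8 181.6] [ 468.1 -149.3   53. ]
blue [ 466.8 -148.8   54.2] 0.23286787719543464
yellow top [163 198  18  11 141] [171.2 203.1] [524.8 229.2  58. ]
yellow side [187 273  20  20 294] [196.2 282.8] [527.1 229.9  53. ]
yellow [525.8 230.4  54.8] 0.09309029442663835
top [[-0.02, 0.99, -0.1, 447.41], [-1.0, -0.02, -0.0, 8.97], [-0.0, 0.1, 0.99, 1006.48], [0.0, 0.0, 0.0, 1.0]]
side [[-0.78, 0.47, -0.41, 182.04], [-0.62, -0.58, 0.53, 498.06], [0.02, 0.67, 0.74, 765.95], [0.0, 0.0, 0.0, 1.0]]
```

Request:
{"op": "servo_tool", "data": {"series": [[0,0,0,0,0.07],[0,0,0,0,0.07],[0,0.69,-0.74,0,0],[0,0.69,-0.74,0,0],[0,0.69,-0.74,0,0],[0,0.69,-0.74,0,0],[0,0.69,-0.74,0,0],[0,0.69,-0.74,0,0],[0,0.69,-0.74,0,0],[0,0.69,-0.74,0,0],[0,0,0,0.5,0],[0,0,0,0.8,0],[0,0,0,0.8,0],[0,0,0,0.8,0],[0,0,0,0.4,0],[0,0,0,0.3,0],[0,0,0,0,0],[0,0,0,0,0]]}}

```text
time: 3.05
tool_pos: [418.7, -156.3, 47.3]
tcp_rot: [3.141, -0.001, 0.149]
contact_force: [0.1, 0.1, 0.0]
grip_width: 0.7
```

Run:
```python
from h import *
o=bot.get_obs();print(o["time"],o["tool_pos"],o["tcp_rot"],o["contact_force"],o["grip_width"])
a=cap("top","t1");b=cap("side","s1")
cv2.imwrite("pics/c1.png",np.hstack([cv2.resize(a[140:290,240:400],None,fx=2.5,fy=2.5),cv2.resize(b[110:260,230:390],None,fx=2.5,fy=2.5)])[:,:,::-1])
```

```text
3.05 [ 418.73018421 -156.29305709   47.28364018] [ 3.14087375e+00 -7.70816921e-04  1.48933682e-01] [0.07267639 0.08843154 0.04747841] 0.7447248223085308
```

View pics/c1.png

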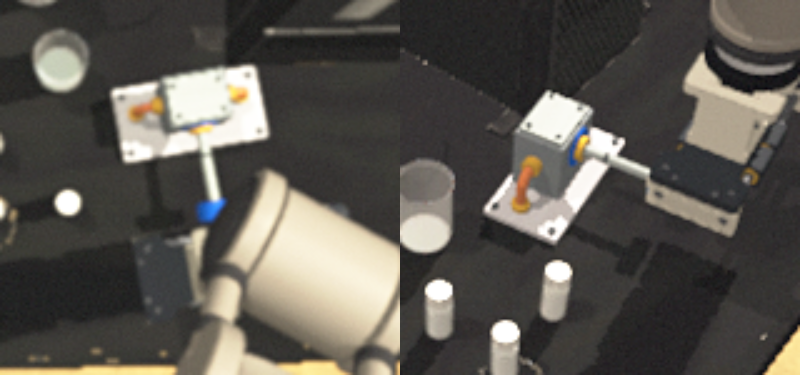

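Request:
{"op": "servo_tool", "data": {"series": [[0,0.2,0,0.1,0],[0,0.2,0,0,0],[0,0.2,0,0,0],[0,0.1,0,0,0],[0,0.1,0,0,0],[0,0.1,0,0,0],[0,0.1,0,0,0],[0,0.1,0,0,0],[0,0.1,0,0,0],[0,0,0,0,0]]}}

```text
time: 4.4
tool_pos: [479.0, -147.3, 41.9]
tcp_rot: [3.14, -0.002, 0.149]
contact_force: [0.1, -0.7, -1.0]
grip_width: 0.7
```

Request:
{"op": "servo_tool", "data": {"series": [[0,0.05,0,0,0],[0,0.05,0,0,0],[0,0,0,0,0]]}}

```text
time: 4.78
tool_pos: [482.0, -146.6, 41.8]
tcp_rot: [3.142, 0.002, 0.149]
contact_force: [-5.4, -1.7, 2.3]
grip_width: 0.5
```

Run:
```python
from h import *
b=cap("side","s2");a=cap("top","t2")
cv2.imwrite("pics/c2.png",np.hstack([cv2.resize(a[140:290,240:400],None,fx=2.5,fy=2.5),cv2.resize(b[110:260,230:390],None,fx=2.5,fy=2.5)])[:,:,::-1])
```

```text
(no output)
```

View pics/c2.png

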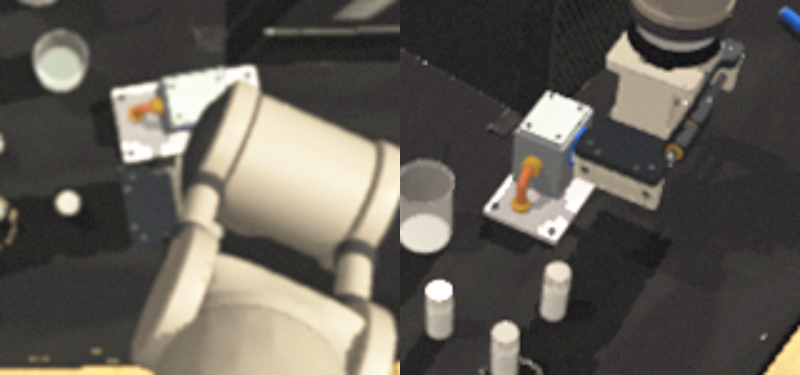

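Request:
{"op": "servo_tool", "data": {"series": [[0,0.05,0,0,0],[0,0.05,0,0,0],[0,0,0,0,0]]}}

```text
time: 5.25
tool_pos: [482.0, -146.4, 41.7]
tcp_rot: [-3.14, 0.011, 0.15]
contact_force: [-24.7, -9.7, 17.2]
grip_width: 0.3
```

Request:
{"op": "servo_tool", "data": {"series": [[0,-0.2,0,0,0],[0,-0.4,0,0,0],[0,-0.8,0,0,0],[0,0,0,-0.8,0],[0,0,0,-1,0],[0,0,0,-1,0],[0,0,0,-0.8,0],[0,-1,0,0,0],[0,0,0,0,0]]}}

```text
time: 6.38
tool_pos: [367.3, -163.3, 222.2]
tcp_rot: [3.141, -0.001, 0.148]
contact_force: [-0.2, 0.5, -0.1]
grip_width: 0.6
```

Run:
```python
from h import *
b=cap("side","s3")
for d in bot.pinpoint("side","blue_knob_head")[:2]: print(d["p"],w("side",d["point"]).round(1))
print(proj("side",np.array([467,-149,53])+35*np.array([.989,.148,0])))
a=cap("top","t3")
print(bot.get_obs()["tool_pos"],bot.get_obs()["tcp_rot"])
cv2.imwrite("pics/c3.png",np.hstack([cv2.resize(a[140:290,240:400],None,fx=2.5,fy=2.5),cv2.resize(b[110:260,230:390],None,fx=2.5,fy=2.5)])[:,:,::-1])
```

```text
0.59 [ 503.5 -144.9   50.3]
[320.79767615 176.05574324]
[ 369.58300424 -163.61427905  221.89714118] [ 3.14091069e+00 -1.39425731e-03  1.48562331e-01]
```

View pics/c3.png

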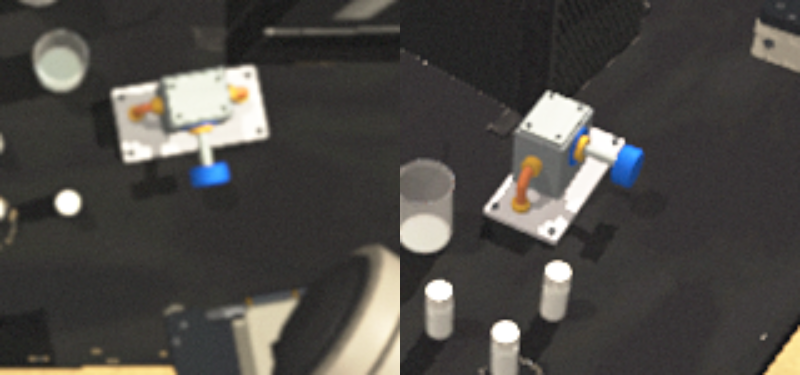

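Request:
{"op": "servo_tool", "data": {"series": [[0.28,0,0,0,0.08],[0.28,0,0,0,0.08],[0.28,0,0,0,0.08],[0.28,0.2,-0.93,0,0],[0.28,0.2,-0.93,0,0],[0.28,0.2,-0.93,0,0],[0.28,0.2,-0.93,0,0],[0.28,0.2,-0.93,0,0],[0.28,0.2,-0.93,0,0],[0.28,0.2,-0.93,0,0],[0.28,0.2,-0.93,0,0],[0.28,0.2,-0.93,0,0],[0.28,0,0,0.6,0],[0.28,0,0,0.8,0],[0.28,0,0,0.8,0],[0.28,0,0,0,0],[0.28,0,0,0,0]]}}

```text
time: 8.65
tool_pos: [552.2, 224.5, 112.8]
tcp_rot: [-3.141, -0.002, -0.228]
contact_force: [0.4, -0.4, -0.1]
grip_width: 25.5
```

Run:
```python
from h import *
b=cap("side","s4");a=cap("top","t4")
o=bot.get_obs();print(o["tool_pos"],o["tcp_rot"],o["grip_width"]);R=o["tcp_rot"][2]
d=np.array([551.3,224.1])-o["tool_pos"][:2];print("tx",d@[np.cos(R),np.sin(R)],"ty",d@[np.sin(R),-np.cos(R)])
cv2.imwrite("pics/c4.png",np.hstack([cv2.resize(a[120:270,120:280],None,fx=2.5,fy=2.5),cv2.resize(b[180:330,120:280],None,fx=2.5,fy=2.5)])[:,:,::-1])
```

```text
[552.49704486 224.37617469 113.60038789] [-3.13994271 -0.00320885 -0.22794029] 25.65000028130375
tx -1.1036743500964432 ty 0.5395292341653184
```

View pics/c4.png

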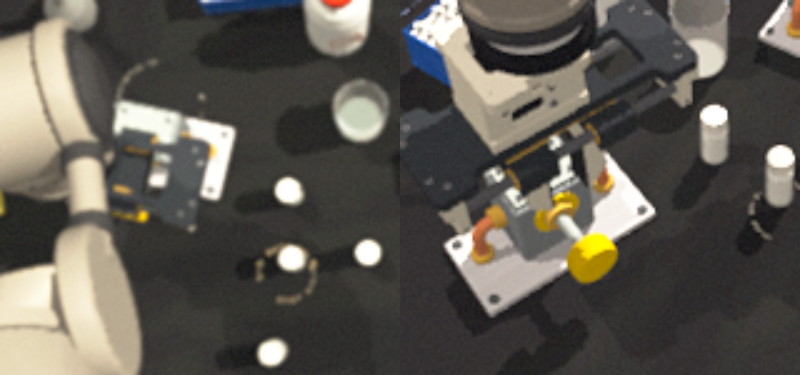

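Request:
{"op": "servo_tool", "data": {"series": [[0.28,-0.02,0.01,0.4,0],[0.28,0,0,0.2,0],[0.28,0,0,0.2,0],[0.28,0,0,0.1,0],[0.28,0,0,0,0]]}}

```text
time: 9.38
tool_pos: [550.1, 223.5, 66.6]
tcp_rot: [3.141, 0.0, -0.228]
contact_force: [-0.1, 0.0, -0.1]
grip_width: 25.9
```

Request:
{"op": "servo_tool", "data": {"series": [[0.28,0,0,0.2,0],[0.28,0,0,0.2,0],[0.28,0,0,0.2,0],[0.28,0,0,0,0]]}}

```text
time: 9.88
tool_pos: [549.4, 223.4, 35.4]
tcp_rot: [3.14, 0.002, -0.228]
contact_force: [0.3, 0.3, 0.6]
grip_width: 25.6
```

Run:
```python
from h import *
b=cap("side","s5");a=cap("top","t5")
o=bot.get_obs();print(o["tool_pos"],o["contact_force"],o["grip_width"])
cv2.imwrite("pics/c5.png",np.hstack([cv2.resize(a[120:270,120:280],None,fx=2.5,fy=2.5),cv2.resize(b[180:330,120:280],None,fx=2.5,fy=2.5)])[:,:,::-1])
```

```text
[550.12984714 223.57230795  36.53700065] [-0.02382101  0.5784048   0.70941139] 25.281003802467694
```

View pics/c5.png

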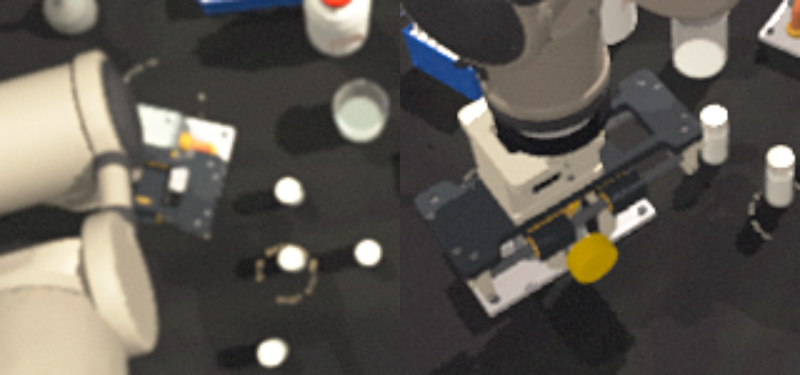

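Request:
{"op": "servo_tool", "data": {"series": [[0.24,-0.1,0,0,0],[0.24,-0.1,0,0,0],[0.24,-0.1,0,0,0],[0.24,-0.1,0,0,0],[0.24,-0.1,0,0,0],[0.24,-0.1,0,0,0],[0.24,-0.1,0,0,0],[0.24,0,0,0,0]]}}

```text
time: 10.98
tool_pos: [514.3, 231.3, 36.4]
tcp_rot: [3.14, 0.003, -0.227]
contact_force: [0.0, -0.4, 1.5]
grip_width: 21.8
```

Request:
{"op": "servo_tool", "data": {"series": [[0.24,-0.06,0,0,0],[0.24,-0.06,0,0,0],[0.24,-0.04,0,0,0],[0.24,0,0,0,0]]}}

```text
time: 11.48
tool_pos: [511.8, 232.0, 36.6]
tcp_rot: [-3.141, -0.007, -0.228]
contact_force: [13.5, -5.9, -9.7]
grip_width: 22.5
```

Run:
```python
from h import *
b=cap("side","s6")
for d in bot.pinpoint("side","yellow_knob_head")[:2]: print(d["p"],w("side",d["point"]).round(1))
print(np.array([526.5,230])+35*np.array([-.973,.23]))
cv2.imwrite("pics/c6.png",cv2.resize(b[180:330,120:280],None,fx=4,fy=4)[:,:,::-1])
```

```text
[492.445 238.05 ]
```

View pics/c6.png

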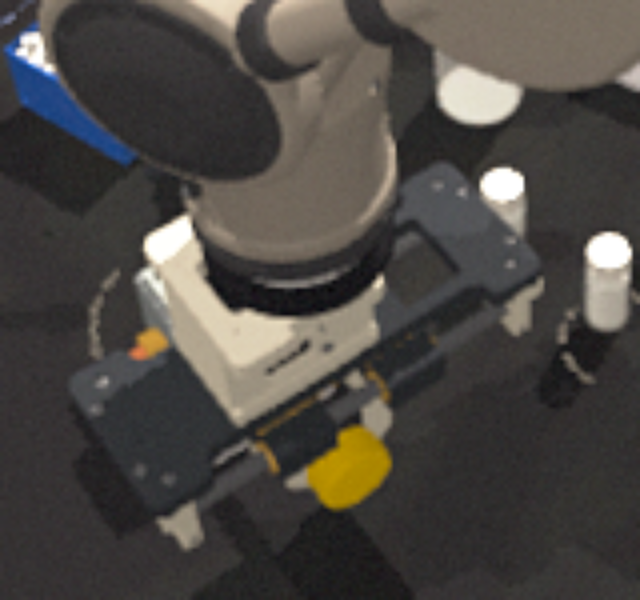

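Request:
{"op": "servo_tool", "data": {"series": [[0.24,-0.05,0,0,0],[0.24,0,0,0,0]]}}

```text
time: 11.82
tool_pos: [511.7, 232.1, 36.7]
tcp_rot: [-3.14, -0.011, -0.229]
contact_force: [21.2, -8.5, -14.7]
grip_width: 22.1
```

Request:
{"op": "servo_tool", "data": {"series": [[0.28,0.15,0,0,0],[0.28,0.2,0,0,0],[0.28,0,0,0,0],[0.28,0,0,-0.4,0],[0.28,0,0,-0.6,0],[0.28,0,0,-0.8,0],[0.28,0,0,-0.8,0],[0.28,0,0,-0.8,0],[0.28,-0.8,0,0,0],[0.28,-0.8,0,0,0],[0.28,-0.8,0,0,0],[0.28,0,0,0,0],[0.28,0,0,0,0]]}}

```text
time: 13.45
tool_pos: [406.1, 257.3, 206.9]
tcp_rot: [-3.141, -0.001, -0.227]
contact_force: [-0.3, -0.8, 0.1]
grip_width: 25.3
```

Run:
```python
from h import *
b=cap("side","s7")
for l in("yellow_knob_head","blue_knob_head","vial","beaker","wash_bottle"):
  for d in bot.pinpoint("side",l)[:3]: print(l,round(d["p"],2),w("side",d["point"]).round(1))
a=cap("top","t7")
cv2.imwrite("pics/c7.png",np.hstack([cv2.resize(x[80:330,120:390],None,fx=1.45,fy=1.45) for x in(a,b)])[:,:,::-1])
print(bot.get_obs()["time"],bot.get_obs()["contact_force"])
```

```text
yellow_knob_head 0.51 [493.9 238.4  54.8]
blue_knob_head 0.54 [ 504.1 -146.5   52.6]
vial 0.63 [384.6  87.1   3.9]
vial 0.36 [472.9  69.5  -2.7]
wash_bottle 0.57 [726.3   4.1  -1.4]
wash_bottle 0.3 [ 575.4 -134.4   -0.7]
13.8 [-0.12187368 -0.03836633 -0.55718667]
```

View pics/c7.png

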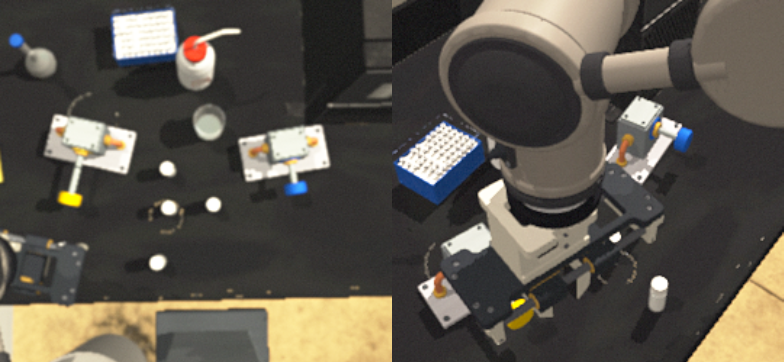

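The top view shows yellow out (head at about (70,198)) and blue home (head at about (295,187)). All four vials, the beaker and the bottle are where they were, and the arm is clear.

```bash
python3 -c "
from plant import bot
print(bot.close_job())"
```

```text
the job is handed in; nothing more can be done
None
```

The gas supply is changed over: I pushed the blue knob home first, then pulled the yellow knob out to its stop, and handed the job in at about 14 s.

- **Blue knob:** I pushed it with shut fingers until it stopped moving with about 25 N on the tool. The last look put its head at (504, -146), against (502, -144) expected when home.
- **Yellow knob:** I lowered the fingers astride the shaft, hooked behind the head and pulled until it stopped moving with about 21 N. The last look put its head at (494, 238), against (492, 238) expected when fully out.
- **Other things:** The last top picture shows the beaker, the wash bottle and all four vials standing where they were, including the one meant at about (474, -1). The arm is clear and its force reading is near zero.
- **Checks that fell short:** In the last side view the arm hid the beaker and some vials, so the networks did not report them; for those I relied on the top picture. One low-confidence wash-bottle report (0.30) lay on the blue valve, and I took it as false.

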